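# Hold a port cover flush on a tilted manifold port for tacking

## Task

First push the loose angle plate along the table into the fence corner until it sits square and flush against both stop bars. Then pick up the rectangular cover by its rib, tilt it to match the sloped manifold port on the angle plate and lay it flush over the port, edges lined up, ready to be tacked. Finish while holding it there: keep the rib gripped and press the cover onto the port with a steady push of about 10 newtons, the angle plate still home in the corner, and leave the round cap, the brush and the can where they are.

Things in the scene. Friction and masses are not known exactly. Their poses are not given: they have to be found in the camera images.
- fence: Fixed fence corner: two steel stop bars, 26 mm high, 30 mm wide. Origin: the inside corner at table height. One bar's face is the plane x = 0 (y from -130 to 30 mm), the other's is y = 0 (x from -140 to 0 mm); the part goes at x < 0, y < 0. x points roughly away from the robot (yaw up to 11 degrees either way), z up.
- angle_plate: Loose aluminium angle plate, 0.5 to 0.7 kg: base 110 x 90 x 30 mm (x, y, z), top hinged along y at the base's -x end (robot side). Origin: centre of the base's underside, z up. Starts 15 to 50 mm off each bar, yaw within 10 degrees of the fence. Home, its origin is at (-55, -45) mm in the fence frame. Highest point below 110 mm. The hinge is locked stiff at a varying slope, 12 to 30 degrees.
- port (a point): Centre of the port's rim on the tilting top: an aluminium frame 80 x 60 mm outside, opening 64 x 44 mm, 14 mm high on the 92 x 80 mm top. The flat rim is the sloped face to cover. z: normal of the rim, up and leaning towards the robot; x: up the slope (80 mm side); y: along the hinge (60 mm side).
- cover: Loose aluminium cover, 0.09 to 0.18 kg: plate 80 x 60 x 6 mm (x, y, z) with a grip rib on top, 40 mm long along x, 12 mm thick in y, its top 42 mm above the underside. Origin: centre of the underside, z up. Starts flat on the table, rib up, x within 30 degrees of the robot's x. Goes on the port centre on centre, underside on the rim, 80 mm side up the slope, either way round.
- cap: Bystander: round aluminium cap, 64 mm diameter, with a knob, 30 mm high in all; origin centre of underside. Leave alone.
- brush: Bystander: hand brush lying on the table, roughly 200 mm long along its x. Leave alone.
- can: Bystander: plain can, 60 mm diameter, 100 mm high, origin centre of underside. Leave alone.

How it is judged:
By the outcome, as a careful person would: the job done as asked, in the order asked, and still so for the second after the job is handed in, while the arm keeps its last pose, push and grip.
It also fails if it takes over 67 s, if anything falls off the work surface, if the arm or the gripper's body presses on something with over 40 N, if the wrist force passes 120 N, or if a joint passes its speed limit or range.

## Robot

A 6-joint arm with a two-finger parallel gripper is mounted at the origin on the work surface. World frame = base frame: x ahead of the robot, y to its left, z up, the work surface at z = 0. Lengths are in mm, angles in rad, forces in N, time in s.
With the tool pointing down it reaches from about 325 to 850 mm from the base axis. Payload 4.4 kg.
Tool frame: the origin (TCP) lies on the centre line of the jaws, within the pads' length; the fingertips stand bot.tips_ahead ahead of it and the grasp point (between the pads) lies 6 mm ahead of it (bot.tips_ahead is the distance from the TCP to the fingertips, in mm); z points along the fingers, y is the line along which they close (so a half turn about z gives the same grasp; the last joint's range is limited). The gripper opens to 94 mm and grips with 3 to 60 N. Pads are 16 mm wide; open, the fingers measure 119 mm over their backs; the gripper's body (75 mm by 177 mm) begins 78 mm behind the grasp point.
Start: joints at [1.006, 0.207, 1.542, -0, 1.393, -0.15], TCP at [231.738, 526.236, 230.447] pointing down, gripper open.
Joint ranges: [-2.73, 2.73], [-0.86, 2.22], [0.23, 2.46], [-1.11, 4.25], [0.08, 2.63], [-2.82, 2.82]. Speed limits (rad/s): [2.79, 2.79, 3.14, 3.14, 3.14, 3.14].

## Interface

Orientations are given as a unit quaternion [x, y, z, w].
In Python, from plant import bot gives the robot as it stands.
- The arm moves only by the tool steer_hand, called after "Request:" by a JSON object that holds its "op" and its "data", one argument or row to a line. Schema: {"type":"object","properties":{"moves":{"type":"object","properties":{"increments":{"type":"array","items":{"type":"array","items":{"type":"number"},"minItems":6,"maxItems":6},"minItems":1,"maxItems":10}},"additionalProperties":false,"required":["increments"]},"jaw":{"type":"number"},"only":{"type":"string"},"quiet":{"type":"boolean"},"lines":{"type":"string"}},"required":["moves"],"additionalProperties":false}. moves is an object whose key "increments" holds a list of rows, 1 to 10 of them, each of 6 numbers: dx, dy, dz in mm, then a rotation vector rx, ry, rz in rad; each row shifts and turns the commanded pose from where the row before left it, along the tool's axes as they then stand; what a row does not reach is not made up. A row lasts 1/8 s, in which the tool goes at most 62.5 mm and 0.188 rad, less where a joint would pass 70% of its speed; a pose out of reach is approached as far as the arm can. jaw is the finger opening in mm, set as the call begins (left out keeps the last). The fingers move at their own pace and stop on an object; the grip force is fixed at half the most. Time passes only in rows, so rows that do not move let the fingers close. The tool returns the time, the measured TCP pose, the force, the opening and the grip force at its end. only (a regular expression) keeps the lines of the reply that match it, lines (a string "A,B") keeps lines A to B, and quiet returns only ok. Input that does not fit is refused with a message, and nothing moves.
- bot.get_obs(): the state, without advancing time (a new reading comes with each control period).
- bot.read_camera(name): name is "side" or "top" or "wrist"; returns the picture (420x560x3 uint8, red, green, blue); there is no depth.
- bot.camera_model(name): a dict with "mtx" (3x3 intrinsics, pixels), "origin" and "rotation" of the camera in the world. Camera axes: x right, y down, z forward; pixel columns grow to the right and rows downward; lengths in mm; the calibration is good to about 2 mm. A picture is of the moment at which its call begins: read the wrist's pose just before it. camera_model takes no time and is no camera call; for the wrist camera it gives the pose at the moment of the call.
- bot.close_job(): hands the job in; it is judged then, once.
The state is a dict: "t": time; "qpos": joint angles; "qd": joint speeds; "tau": joint torques, N m; "position": TCP position; "tcp_rot": TCP orientation; "wrist_force": force on the tool from outside, world axes, zero at the start; "ft_torque": the same for the moment, N m; "grip_width": finger opening in mm; "finger_force": force on a finger pad.
Only numpy, scipy, OpenCV 4.12 (cv2) and the standard library are available. Lean on these libraries where they do the work, as an engineer would, in place of code of your own. Each camera call takes 0.05 s, during which the arm holds its last target. There are 200 camera calls.

## Working session

There is one attempt and no reset: what is moved stays moved. The work goes in short steps, Python scripts to look and compute and a tool call to move; the robot and the scene stay as the last step left them, time stands still between calls to the robot, and variables do not carry over. Pictures are saved under pics/ and viewed, at most 10 in all, crops included, and the job is handed in when it is done.

```bash
ls; mkdir -p pics
```

Run:
```python
from plant import bot
import cv2,numpy as np
o=bot.get_obs();print(o, bot.tips_ahead)
for n in("top","side"):
    im=bot.read_camera(n);cv2.imwrite(f"pics/{n}0.png",im[...,::-1])
    print(n,bot.camera_model(n))
```

```text
pics
plant.py
{'t': 0.0, 'qpos': array([ 1.00550158e+00,  2.07472099e-01,  1.54291474e+00, -5.99362741e-06,
        1.39350420e+00, -1.50516597e-01]), 'qd': array([-8.21175194e-05,  7.02395730e-04, -8.53672739e-04,  1.36176471e-03,
       -1.62026811e-03,  5.61541729e-04]), 'tau': array([-1.12782142e-03, -3.70878303e+01, -2.81419158e+01,  6.97721634e-02,
        3.61238199e-02, -1.81843302e-04]), 'position': array([231.33634155, 525.60049902, 229.279778  ]), 'tcp_rot': array([ 2.05904971e-01,  9.78571317e-01, -1.07740052e-03, -3.99813777e-04]), 'wrist_force': array([-0.63674336, -0.6592467 ,  0.31356048]), 'ft_torque': array([-0.06728828, -0.00186475, -0.01688672]), 'finger_force': 0.0, 'grip_width': 94.10268579983925} 25.0
top {'mtx': array([[507.44723236,   0.        , 284.72124938],
       [  0.        , 507.44723236, 212.38230523],
       [  0.        ,   0.        ,   1.        ]]), 'origin': array([ 275.19498195, -120.78953169, 1327.9322729 ]), 'rotation': array([-0.70159873,  0.70374594, -0.07717939,  0.08089627])}
side {'mtx': array([[435.4322723 ,   0.        , 277.90076659],
       [  0.        , 435.4322723 , 206.07051961],
       [  0.        ,   0.        ,   1.        ]]), 'origin': array([433.89200344, 468.49084852, 747.7690488 ]), 'rotation': array([-0.09728124,  0.93233458, -0.34535867,  0.04489964])}
```
Run:
```python
import cv2
for n in("top","side"):
    im=cv2.imread(f"pics/{n}0.png");cv2.imwrite(f"pics/{n}0b.png",cv2.resize(im,(800,600),interpolation=cv2.INTER_CUBIC))
```

View pics/top0b.png

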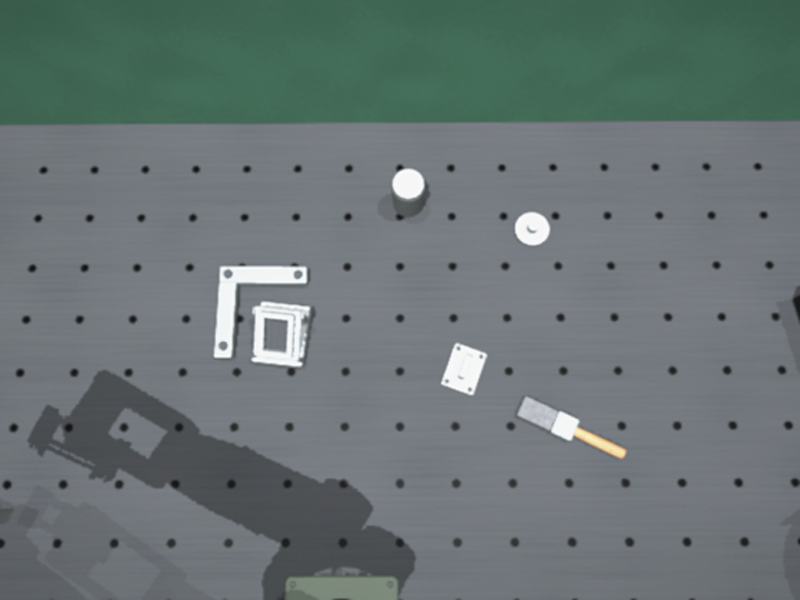

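View pics/side0b.png

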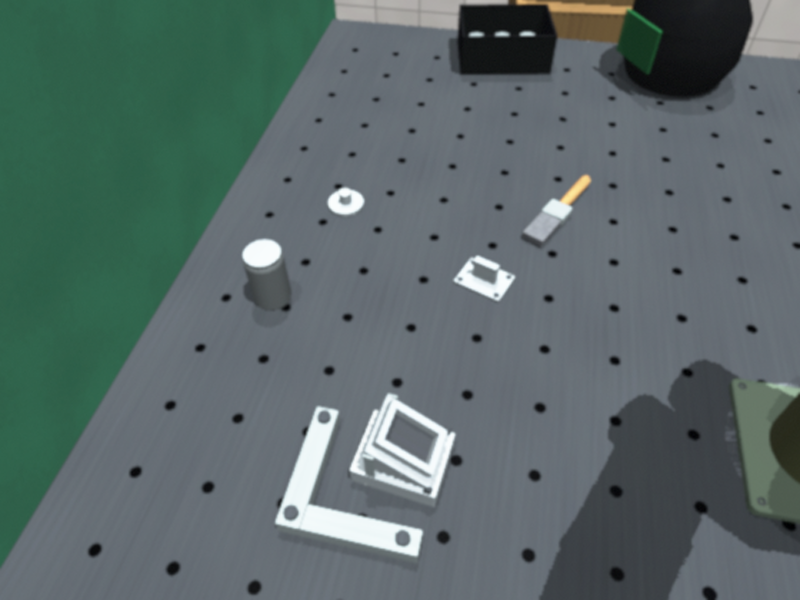

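Top view: fence corner at about (237,283), angle plate around (280,335), cover at (465,369), cap, brush and can to the right. The side view agrees, with the slope rising away from the robot.

Create h.py:
```python
from plant import bot
import numpy as np, cv2
from scipy.spatial.transform import Rotation as R
from scipy.optimize import least_squares
def cam(n):
    m=bot.camera_model(n); return m["mtx"],np.array(m["origin"]),R.from_quat(m["rotation"])
def ray(c,uv,z):
    K,o,r=c; d=r.apply(np.linalg.inv(K)@[uv[0],uv[1],1]); return o+d*(z-o[2])/d[2]
def proj(c,P):
    K,o,r=c; q=r.inv().apply(np.atleast_2d(P)-o)@K.T; return q[:,:2]/q[:,2:]
def delta(p,q=None):
    "rows needed: offset in tool axes and total rotvec from current pose to p,q (quat)"
    o=bot.get_obs(); r=R.from_quat(o["tcp_rot"])
    d=r.inv().apply(np.array(p)-o["position"]); w=(r.inv()*R.from_quat(q)).as_rotvec() if q is not None else np.zeros(3)
    print("dpos",d.round(1),"rot",w.round(4)); return d,w
def down(yaw): # tool z down, tool y at (yaw+90deg) world; tool x along yaw mirrored
    return (R.from_euler("z",yaw)*R.from_euler("x",np.pi)).as_quat()
```

Run:
```python
from h import *
c=cam("top")
for nm,uv,z in [("corner",(237,283),26),("barxend",(307,283),26),("barx left",(220,267),26),("barx right top",(306,267),26),("bary bottom right",(232,356),26),("plate c",(280,335),40),("cover",(465,369),10),("cap",(532,228),20),("can",(408,183),100),("brush a",(522,405),10),("brush b",(624,455),10)]:
    print(nm,ray(c,np.array(uv)*.7,z).round(0))
o=bot.get_obs();r=R.from_quat(o["tcp_rot"]);K,oo,rr=cam("wrist")
print(r.as_matrix().round(2)); print(K, r.inv().apply(oo-o["position"]).round(1),(r.inv()*rr).as_matrix().round(3))
delta([430,140,330],down(0))
```

```text
corner [612. 201.  26.]
barxend [611.  71.  26.]
barx left [643. 234.  26.]
barx right top [642.  73.  26.]
bary bottom right [475. 203.  26.]
plate c [511. 115.  40.]
cover [ 452. -220.   10.]
cap [ 719. -352.   20.]
can [ 778. -117.  100.]
brush a [ 387. -322.   10.]
brush b [ 298. -500.   10.]
[[-0.92  0.4  -0.  ]
 [ 0.4   0.92 -0.  ]
 [ 0.   -0.   -1.  ]]
[[328.15278293   0.         278.41349923]
 [  0.         328.15278293 206.49725882]
 [  0.           0.           1.        ]] [  72.7   -1.  -155. ] [[ 0.    -0.968 -0.251]
 [ 1.     0.    -0.   ]
 [ 0.    -0.251  0.968]]
dpos [-337.2 -273.1 -100.1] rot [-1.0000e-03  2.7000e-03  2.7268e+00]
```

Run:
```python
from h import *
delta([520,130,170],down(np.pi))
```

```text
dpos [-423.6 -245.7   59.8] rot [-0.0019 -0.0007 -0.4148]
```

Request:
{"op": "steer_hand", "data": {
  "moves": {"increments":[[-53, -30, 7, 0, 0, 0], [-53, -30, 7, 0, 0, 0], [-53, -30, 7, 0, 0, 0], [-53, -31, 7, 0, 0, 0], [-53, -31, 8, 0, 0, 0], [-53, -31, 8, 0, 0, 0], [-53, -31, 8, 0, 0, 0], [-53, -31, 8, 0, 0, 0], [0, 0, 0, 0, 0, -0.187], [0, 0, 0, 0, 0, -0.187]]},
  "jaw": 50
}}

```text
t: 1.35
position: [521.0, 129.9, 169.5]
tcp_rot: [0.019, 1.0, -0.0, -0.001]
wrist_force: [0.5, -0.7, -0.4]
grip_width: 49.8
finger_force: 0.0
```

Run:
```python
from h import *
delta([520,130,170],down(np.pi))
```

```text
dpos [ 1.   0.1 -0.5] rot [-0.0001 -0.0018 -0.0371]
```

Request:
{"op": "steer_hand", "data": {
  "moves": {"increments":[[0, 0, 0, 0, 0, -0.037], [0, 0, 0, 0, 0, 0]]}
}}

```text
t: 1.6
position: [520.7, 131.3, 170.2]
tcp_rot: [0.003, 1.0, -0.0, -0.0]
wrist_force: [-0.2, -0.6, -0.2]
grip_width: 50.1
finger_force: 0.0
```

Run:
```python
from h import *
import pickle
c=cam("wrist");im=bot.read_camera("wrist")
pickle.dump((c,im),open("v1.pkl","wb"))
im=im[...,::-1]
cv2.imwrite("pics/w1.png",cv2.resize(im,(800,600),interpolation=cv2.INTER_CUBIC))
print(bot.get_obs()["position"],bot.get_obs()["tcp_rot"])
```

```text
[520.81773654 131.36722488 170.34519948] [ 2.65484959e-03  9.99996468e-01 -1.17885472e-05 -1.24938638e-04]
```

View pics/w1.png

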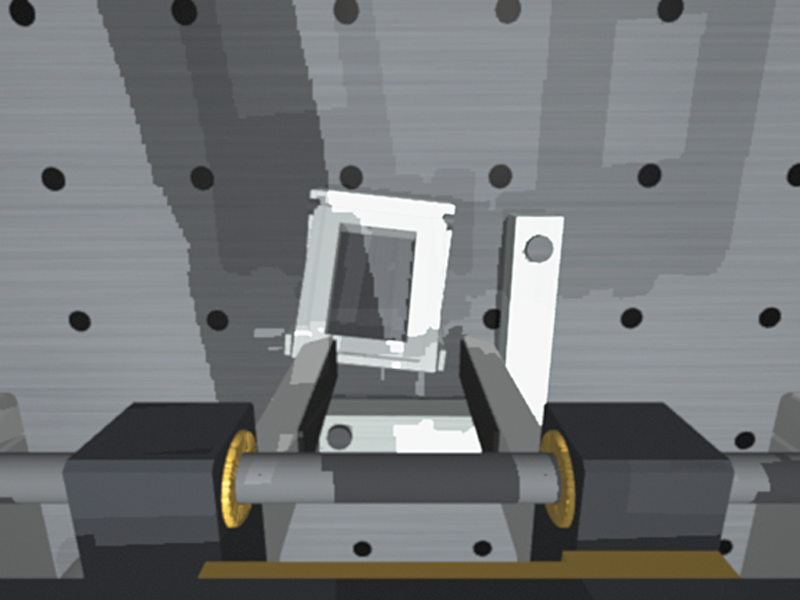

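The wrist view shows the plate's hinge end up in the picture (toward the robot), base corners near (311,190) and (455,207). The y-bar is at right (inner edge x≈510) and the x-bar is behind the fingers. I'll enlarge it.

Run:
```python
from h import *
import pickle
c,im=pickle.load(open("v1.pkl","rb"))
cr=im[120:320,190:410,::-1]
cr=cv2.convertScaleAbs(cr,alpha=0.85)
cv2.imwrite("pics/w1c.png",cv2.resize(cr,(660,600),interpolation=cv2.INTER_CUBIC))
```

```text
(no output)
```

View pics/w1c.png

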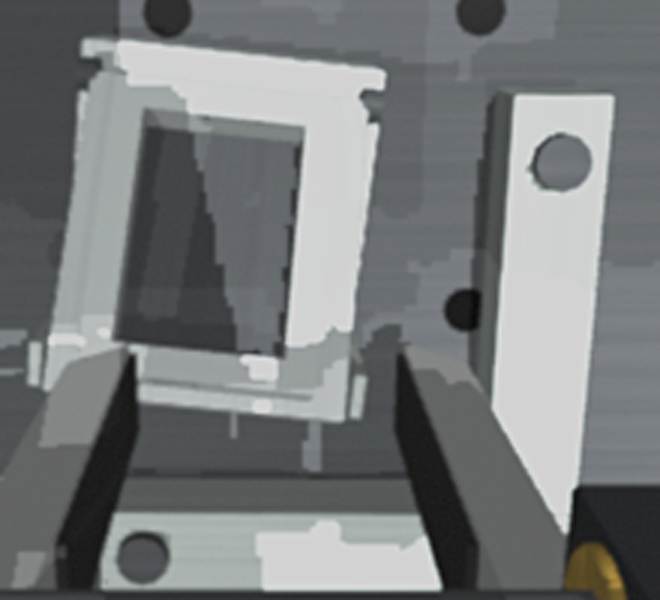

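Run:
```python
from h import *
import pickle
c,im=pickle.load(open("v1.pkl","rb"))
f=lambda x,y,z:ray(c,(190+x/3,120+y/3),z).round(1)
for z in(0,30,45): print(z,f(82,40,z),f(385,72,z),f(30,385,z),f(365,418,z))
print("bar top",f(513,95,26),f(492,405,26),f(613,95,26),"bar foot",f(490,95,0),f(470,350,0))
print("xbar top edge",f(110,513,26),f(430,514,26),"foot",f(130,476,0),f(400,477,0))
print("rim?",[f(x,y,60) for x,y in[(118,42),(385,75),(50,385),(345,420)]],"opening",[f(*p) for p in [(145,108,55),(303,130,55),(288,357,80),(115,342,80)]])
s=cv2.imread("pics/side0.png")[265:365,230:335]
cv2.imwrite("pics/s0c.png",cv2.resize(cv2.convertScaleAbs(s,alpha=.9),(630,600),interpolation=cv2.INTER_CUBIC))
```

```text
0 [458.5  71.5   0. ] [469.2 169.5   0. ] [577.2  46.9   0. ] [590.4 165.4   0. ]
30 [457.5  76.9  30. ] [467.2 165.9  30. ] [565.3  54.6  30. ] [577.3 162.2  30. ]
45 [457.   79.6  45. ] [466.2 164.1  45. ] [559.3  58.5  45. ] [570.7 160.6  45. ]
bar top [474.5 205.1  26. ] [574.7 204.   26. ] [474.6 235.2  26. ] bar foot [476.8 204.    0. ] [565.  201.6   0. ]
xbar top edge [613.   77.5  26. ] [614.  185.2  26. ] foot [612.6  80.8   0. ] [613.5 178.5   0. ]
rim? [array([457. ,  91.8,  60. ]), array([466. , 162.3,  60. ]), array([553.4,  68.1,  60. ]), array([564.7, 153.2,  60. ])] opening [array([474.8,  97.7,  55. ]), array([481.1, 140.8,  55. ]), array([537.8, 136.1,  80. ]), array([533.4,  90.6,  80. ])]
```

View pics/s0c.png

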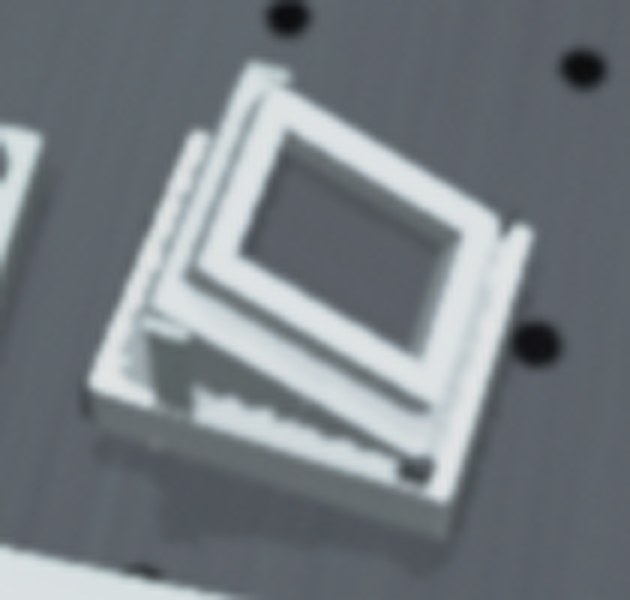

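Base −x edge measures 89.5 mm (90 expected), plate yaw −6.2°. The bar is 30 mm wide and ends 140 mm from the corner, so fence ≈ (614, 203.7) with yaw ≈ −0.6°. Now I'll push.

Run:
```python
from h import *
delta([425,116,165],down(np.pi-.01)); print(bot.get_obs()["qpos"].round(3))
```

```text
dpos [ 95.7 -15.9   5.4] rot [-0.     -0.0002  0.0047]
[ 0.086  0.185  1.698 -0.     1.259 -1.48 ]
```

Request:
{"op": "steer_hand", "data": {
  "moves": {"increments":[[48, -8, 0, 0, 0, 0.005], [48, -8, 0, 0, 0, 0], [0, 0, 60, 0, 0, 0], [0, 0, 55, 0, 0, 0], [0, 0, 15, 0, 0, 0], [0, 0, 0, 0, 0, 0]]},
  "jaw": 50
}}

```text
t: 2.4
position: [424.7, 115.9, 40.2]
tcp_rot: [0.005, 1.0, -0.0, -0.001]
wrist_force: [-0.7, -0.3, 0.6]
grip_width: 49.7
finger_force: 0.0
```

Request:
{"op": "steer_hand", "data": {
  "moves": {"increments":[[-8, 0, 0, 0, 0, 0], [-8, 0, 0, 0, 0, 0], [-5, 0, 0, 0, 0, 0], [-5, 0, 0, 0, 0, 0]]}
}}

```text
t: 2.9
position: [449.1, 115.4, 40.4]
tcp_rot: [0.005, 1.0, -0.0, -0.003]
wrist_force: [-5.6, -1.8, 4.8]
grip_width: 49.7
finger_force: 3.1
```

Request:
{"op": "steer_hand", "data": {
  "moves": {"increments":[[-5, 0, 0, 0, 0, 0], [-5, 0, 0, 0, 0, 0], [-5, 0, 0, 0, 0, 0], [-5, 0, 0, 0, 0, 0], [-5, 0, 0, 0, 0, 0], [-5, 0, 0, 0, 0, 0], [-4, 0, 0, 0, 0, 0], [-3, 0, 0, 0, 0, 0]]}
}}

```text
t: 3.9
position: [484.6, 115.2, 39.7]
tcp_rot: [0.004, 1.0, -0.0, -0.004]
wrist_force: [-7.2, 0.2, 5.2]
grip_width: 49.8
finger_force: 3.9
```

Request:
{"op": "steer_hand", "data": {
  "moves": {"increments":[[-2, 0, 0, 0, 0, 0], [-2, 0, 0, 0, 0, 0], [-1, 0, 0, 0, 0, 0]]}
}}

```text
t: 4.28
position: [489.7, 115.2, 39.7]
tcp_rot: [0.004, 1.0, -0.0, -0.004]
wrist_force: [-7.6, 0.2, 5.6]
grip_width: 49.9
finger_force: 3.7
```

Request:
{"op": "steer_hand", "data": {
  "moves": {"increments":[[-2, 0, 0, 0, 0, 0], [-2, 0, 0, 0, 0, 0], [-1, 0, 0, 0, 0, 0], [-1, 0, 0, 0, 0, 0]]}
}}

```text
t: 4.78
position: [493.7, 115.2, 39.5]
tcp_rot: [0.004, 1.0, -0.0, -0.006]
wrist_force: [-12.1, -0.4, 10.3]
grip_width: 50.1
finger_force: 6.2
```

Request:
{"op": "steer_hand", "data": {
  "moves": {"increments":[[-1, 0, 0, 0, 0, 0], [-1, 0, 0, 0, 0, 0], [-1, 0, 0, 0, 0, 0]]}
}}

```text
t: 5.15
position: [493.8, 115.2, 39.0]
tcp_rot: [0.004, 1.0, -0.0, -0.009]
wrist_force: [-17.7, 0.3, 14.2]
grip_width: 49.9
finger_force: 8.9
```

Request:
{"op": "steer_hand", "data": {
  "moves": {"increments":[[15, 0, 0, 0, 0, 0], [0, 0, -60, 0, 0, 0], [0, 0, -60, 0, 0, 0], [0, -35, 0, 0, 0, 0.187], [0, -40, 0, 0, 0, 0.187], [0, 0, 0, 0, 0, 0.187], [0, 0, 0, 0, 0, 0.187], [0, 0, 0, 0, 0, 0.187], [0, 0, 0, 0, 0, 0.187], [0, 0, 0, 0, 0, 0.187]]}
}}

```text
t: 6.4
position: [479.3, 40.8, 160.7]
tcp_rot: [0.615, 0.789, 0.0, 0.001]
wrist_force: [-0.5, -0.0, -0.1]
grip_width: 49.7
finger_force: 0.0
```

Run:
```python
from h import *
delta([557,38,165],down(np.pi/2-.01))
```

```text
dpos [-21.7  74.6  -4.1] rot [0.0017 0.0005 0.2567]
```

Request:
{"op": "steer_hand", "data": {
  "moves": {"increments":[[0, 0, 0, 0, 0, 0.187], [0, 0, 0, 0, 0, 0.07], [-3, 40, 0, 0, 0, 0], [0, 38, 0, 0, 0, 0], [0, 0, 60, 0, 0, 0], [0, 0, 52, 0, 0, 0], [0, 0, 8, 0, 0, 0], [0, 0, 0, 0, 0, 0]]}
}}

```text
t: 7.4
position: [557.5, 37.6, 41.2]
tcp_rot: [0.709, 0.706, 0.0, 0.0]
wrist_force: [-0.4, 0.4, -0.1]
grip_width: 50.3
finger_force: 0.0
```

Request:
{"op": "steer_hand", "data": {
  "moves": {"increments":[[5, 0, 0, 0, 0, 0], [5, 0, 0, 0, 0, 0], [5, 0, 0, 0, 0, 0], [5, 0, 0, 0, 0, 0]]}
}}

```text
t: 7.9
position: [557.2, 58.2, 41.0]
tcp_rot: [0.708, 0.706, 0.0, 0.0]
wrist_force: [0.4, -0.6, 0.5]
grip_width: 50.0
finger_force: 0.0
```

Request:
{"op": "steer_hand", "data": {
  "moves": {"increments":[[5, 0, 0, 0, 0, 0], [5, 0, 0, 0, 0, 0], [5, 0, 0, 0, 0, 0], [5, 0, 0, 0, 0, 0], [5, 0, 0, 0, 0, 0], [5, 0, 0, 0, 0, 0], [5, 0, 0, 0, 0, 0]]}
}}

```text
t: 8.78
position: [557.1, 92.7, 40.4]
tcp_rot: [0.709, 0.706, -0.0, 0.0]
wrist_force: [0.3, -4.0, 1.0]
grip_width: 50.2
finger_force: 2.2
```

Request:
{"op": "steer_hand", "data": {
  "moves": {"increments":[[3, 0, 0, 0, 0, 0], [2, 0, 0, 0, 0, 0], [2, 0, 0, 0, 0, 0]]}
}}

```text
t: 9.15
position: [557.1, 99.7, 40.4]
tcp_rot: [0.709, 0.706, -0.0, 0.0]
wrist_force: [0.4, -4.4, 0.2]
grip_width: 49.9
finger_force: 2.3
```

Request:
{"op": "steer_hand", "data": {
  "moves": {"increments":[[2, 0, 0, 0, 0, 0], [1, 0, 0, 0, 0, 0], [1, 0, 0, 0, 0, 0]]}
}}

```text
t: 9.52
position: [557.1, 103.6, 40.4]
tcp_rot: [0.709, 0.706, -0.0, 0.0]
wrist_force: [-0.4, -5.0, 0.8]
grip_width: 50.0
finger_force: 2.2
```

Request:
{"op": "steer_hand", "data": {
  "moves": {"increments":[[1, 0, 0, 0, 0, 0], [1, 0, 0, 0, 0, 0]]}
}}

```text
t: 9.78
position: [557.1, 105.1, 40.5]
tcp_rot: [0.708, 0.706, -0.001, 0.0]
wrist_force: [-0.7, -8.3, 1.8]
grip_width: 50.4
finger_force: 3.9
```

Request:
{"op": "steer_hand", "data": {
  "moves": {"increments":[[1, 0, 0, 0, 0, 0], [1, 0, 0, 0, 0, 0], [1, 0, 0, 0, 0, 0], [0, 0, 0, 0, 0, 0]]}
}}

```text
t: 10.28
position: [556.9, 105.4, 40.5]
tcp_rot: [0.709, 0.706, -0.002, 0.002]
wrist_force: [-1.6, -13.1, 2.4]
grip_width: 49.7
finger_force: 6.9
```

Run:
```python
from h import *
delta([480,155,165],down(np.pi-.01))
```

```text
dpos [  48.6  -77.2 -124.7] rot [-0.0054  0.0035 -1.5649]
```

Request:
{"op": "steer_hand", "data": {
  "moves": {"increments":[[-15, 0, 0, 0, 0, 0], [0, 0, -60, 0, 0, 0], [0, 0, -60, 0, 0, 0], [30, -45, 0, 0, 0, 0], [35, -42, 0, 0, 0, 0], [0, 0, 0, 0, 0, -0.187], [0, 0, 0, 0, 0, -0.187], [0, 0, 0, 0, 0, -0.187], [0, 0, 0, 0, 0, -0.187], [0, 0, 0, 0, 0, -0.187]]}
}}

```text
t: 11.52
position: [470.0, 160.2, 160.4]
tcp_rot: [0.311, 0.95, 0.001, -0.001]
wrist_force: [0.3, 0.0, 1.1]
grip_width: 50.3
finger_force: 0.0
```

Request:
{"op": "steer_hand", "data": {
  "moves": {"increments":[[0, 0, 0, 0, 0, -0.187], [0, 0, 0, 0, 0, -0.187], [0, 0, 0, 0, 0, -0.187], [0, 0, 0, 0, 0, -0.07], [0, 0, 0, 0, 0, 0]]}
}}

```text
t: 12.15
position: [470.1, 159.8, 160.4]
tcp_rot: [0.005, 1.0, 0.001, -0.0]
wrist_force: [0.2, 0.1, 0.2]
grip_width: 50.1
finger_force: 0.0
```

```bash
python3 - <<'E'
from h import *
import pickle
delta([475,158,165],down(np.pi-.01))
c=cam("wrist");im=bot.read_camera("wrist")
pickle.dump((c,im),open("v2.pkl","wb"))
cr=cv2.convertScaleAbs(im[60:300,190:470,::-1],alpha=.85)
cv2.imwrite("pics/w2c.png",cv2.resize(cr,(700,600),interpolation=cv2.INTER_CUBIC))
E
```

```text
dpos [-5.  -1.8 -4.6] rot [ 0.002  -0.0003  0.0004]
```

View pics/w2c.png

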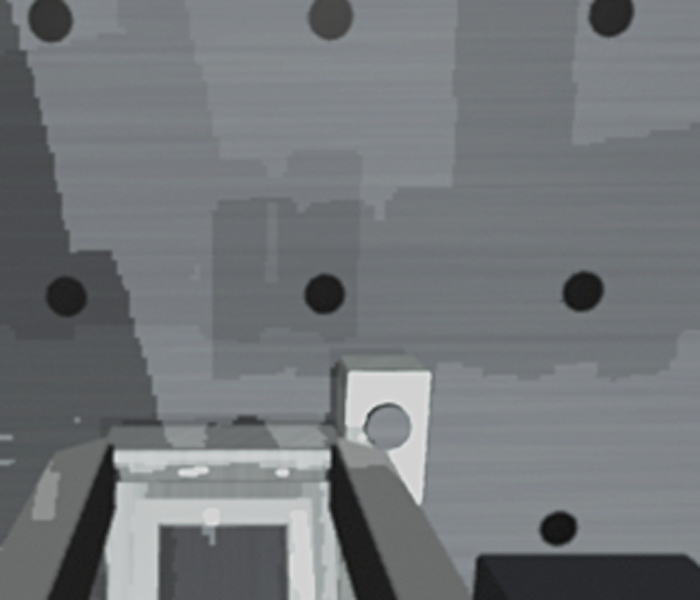

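The plate now looks square beside the y-bar (bar edge near x≈345, plate edge near 335). Last x push.

Request:
{"op": "steer_hand", "data": {
  "moves": {"increments":[[0, 0, 60, 0, 0, 0], [0, 0, 55, 0, 0, 0], [0, 0, 5, 0, 0, 0], [-10, 0, 0, 0, 0, 0], [-6, 0, 0, 0, 0, 0], [-3, 0, 0, 0, 0, 0], [-3, 0, 0, 0, 0, 0]]}
}}

```text
t: 13.08
position: [493.3, 158.9, 41.6]
tcp_rot: [0.004, 1.0, 0.0, 0.001]
wrist_force: [-2.9, 0.5, 3.3]
grip_width: 50.0
finger_force: 1.7
```

Request:
{"op": "steer_hand", "data": {
  "moves": {"increments":[[-1, 0, 0, 0, 0, 0], [-1, 0, 0, 0, 0, 0], [-1, 0, 0, 0, 0, 0], [-1, 0, 0, 0, 0, 0]]}
}}

```text
t: 13.58
position: [493.5, 158.8, 39.8]
tcp_rot: [0.004, 1.0, -0.0, -0.003]
wrist_force: [-8.3, -0.7, 6.8]
grip_width: 49.8
finger_force: 4.1
```

Request:
{"op": "steer_hand", "data": {
  "moves": {"increments":[[-1, 0, 0, 0, 0, 0], [-1, 0, 0, 0, 0, 0], [-1, 0, 0, 0, 0, 0], [0, 0, 0, 0, 0, 0]]}
}}

```text
t: 14.08
position: [494.2, 158.8, 39.5]
tcp_rot: [0.004, 1.0, -0.0, -0.006]
wrist_force: [-12.2, 0.1, 9.8]
grip_width: 49.9
finger_force: 5.9
```

Request:
{"op": "steer_hand", "data": {
  "moves": {"increments":[[12, 0, 0, 0, 0, 0], [8, 0, -55, 0, 0, 0], [0, 0, -58, 0, 0, 0], [0, 0, -45, 0, -0.18, 0], [0, 0, 0, 0, -0.18, 0], [0, 0, 0, 0, -0.04, 0], [0, 0, 0, 0, 0, 0], [0, 0, 0, 0, 0, 0]]},
  "jaw": 90
}}

```text
t: 15.08
position: [480.3, 159.0, 199.2]
tcp_rot: [0.004, 0.98, -0.001, 0.199]
wrist_force: [-0.2, -0.1, 0.2]
grip_width: 90.1
finger_force: 0.0
```

Run:
```python
from h import *
import pickle
c=cam("wrist");im=bot.read_camera("wrist")
pickle.dump((c,im),open("v3.pkl","wb"))
cr=cv2.convertScaleAbs(im[:,:,::-1],alpha=.85)
cv2.imwrite("pics/w3.png",cv2.resize(cr,(800,600),interpolation=cv2.INTER_CUBIC))
```

```text
(no output)
```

View pics/w3.png

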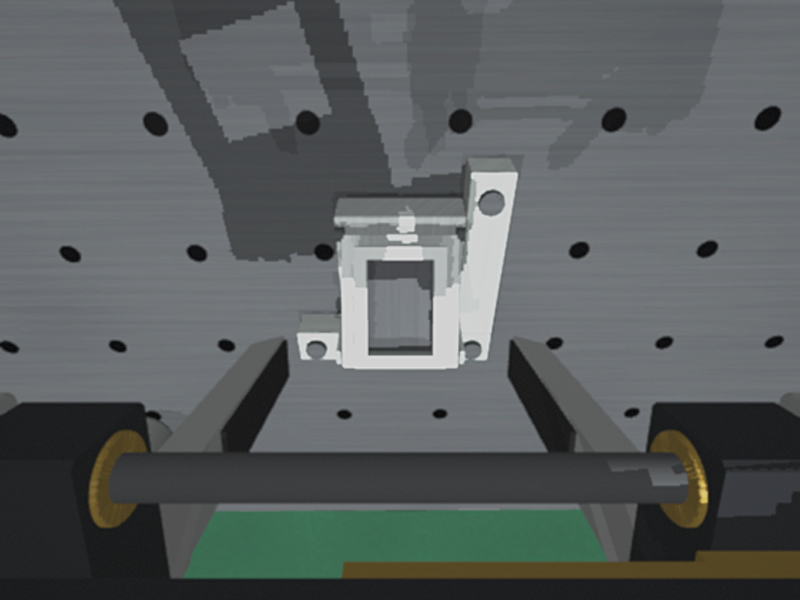

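The plate sits against both bars, and the whole port is visible (rim about (345,240)–(460,365)). Enlarging for the rim corners.

Run:
```python
from h import *
import pickle
c,im=pickle.load(open("v3.pkl","rb"))
cr=cv2.convertScaleAbs(im[120:265,205:365,::-1],alpha=1.3,beta=-110)
cv2.imwrite("pics/w3c.png",cv2.resize(cr,None,fx=4,fy=4,interpolation=cv2.INTER_CUBIC))
```

```text
(no output)
```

View pics/w3c.png

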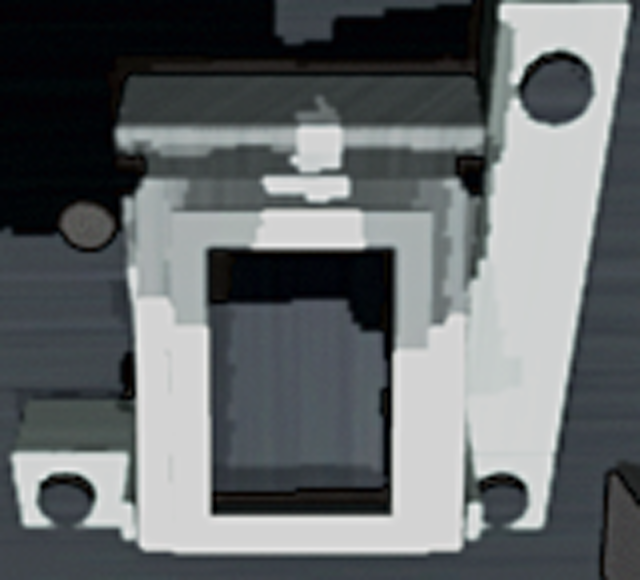

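Create fit.py:
```python
from h import *
import pickle
c1,_=pickle.load(open("v1.pkl","rb"));c3,_=pickle.load(open("v3.pkl","rb"))
p1=np.array([(145,108),(303,130),(288,357),(115,342),(82,40),(385,72)])/3+[190,120]
p3=np.array([(208,247),(392,247),(392,517),(210,517),(115,129),(488,135)])/4+[205,120]
def pts(pl,a,h,s):
    Rz=R.from_euler("z",pl[2]); Rp=R.from_euler("y",-s)
    o=np.array([(-32,-22,0),(-32,22,0),(32,22,0),(32,-22,0)]); P=Rp.apply(o)+[a,0,h]
    P=np.vstack([P,[(-55,-45,30),(-55,45,30)]]); return Rz.apply(P)+[pl[0],pl[1],0]
def res(v):
    e=np.r_[(proj(c1,pts(v[0:3],*v[6:]))-p1).ravel(),(proj(c3,pts(v[3:6],*v[6:]))-p3).ravel()]
    return np.r_[e,(v[5]+.01)/.01,(v[3]-558)/2,(v[4]-159)/2]
f=least_squares(res,[517,115,-.1,558,159,-.01,0,60,.35],loss="soft_l1")
if __name__=="__main__":
    print(f.x.round(3)); print(res(f.x)[:-3].reshape(-1,2).round(1).tolist(),res(f.x)[-3:].round(2))
    J=np.linalg.inv(f.jac.T@f.jac); print(np.sqrt(np.diag(J)).round(3)*.5)
    v=f.x; print("port",(R.from_euler("z",v[5]).apply([v[6],0,v[7]])+[v[3],v[4],0]).round(1),"slope deg",np.degrees(v[8]))
```

```bash
python3 fit.py
```

```text
[ 5.16881e+02  1.15515e+02 -1.06000e-01  5.60144e+02  1.58925e+02
 -1.30000e-02 -1.19370e+01  7.32660e+01  5.61000e-01]
[[-0.0, 1.3], [1.0, -0.6], [-0.2, 0.3], [-0.4, -0.2], [-0.4, -0.1], [0.2, -0.2], [-0.2, -0.1], [0.9, 0.0], [0.2, -0.1], [-0.5, -0.2], [0.0, 0.6], [-0.2, -0.6]] [-0.26  1.07 -0.04]
[0.293  0.2045 0.004  0.399  0.2285 0.004  0.5135 0.8695 0.022 ]
port [548.2 159.1  73.3] slope deg 32.13579330699867
```

Request:
{"op": "steer_hand", "data": {
  "moves": {"increments":[[0, 0, 0, 0, 0.18, 0], [0, 0, 0, 0, 0.18, 0], [0, 0, 0, 0, 0.04, 0], [-50, 0, 0, 0, 0, 0], [-45, 0, 30, 0, 0, 0], [0, 0, 0, 0, 0.18, 0], [0, 0, 0, 0, 0.02, 0], [0, 0, 0, 0, 0, 0]]},
  "jaw": 94
}}

```text
t: 16.12
position: [574.8, 158.0, 168.0]
tcp_rot: [0.005, 0.995, 0.0, -0.099]
wrist_force: [-0.4, -0.4, 0.4]
grip_width: 94.2
finger_force: 0.0
```

Run:
```python
from h import *
import pickle
c=cam("wrist");im=bot.read_camera("wrist")
pickle.dump((c,im),open("v4.pkl","wb"))
o=bot.get_obs();print(o["position"].round(1),o["tcp_rot"].round(3))
c=cam("top");s=bot.read_camera("side")
pickle.dump((cam("side"),s),open("s4.pkl","wb"))
from fit import f,pts
c=cam("wrist");print(proj(c,pts(f.x[3:6],*f.x[6:])).round(1)); print(proj(cam("side"),pts(f.x[3:6],*f.x[6:])).round(1))
# approach pose over cover for view
print(delta([430,-215,200],down(np.pi)))
```

```text
[574.3 158.2 168.7] [ 0.004  0.995  0.    -0.099]
[[254.5 174.4]
 [306.4 174.6]
 [309.6 244.9]
 [251.2 244.7]
 [231.7 158.1]
 [329.  158.6]]
[[276.  318.2]
 [270.  342.3]
 [236.7 326.5]
 [244.2 302.4]
 [287.9 315.1]
 [276.5 363.9]]
dpos [ 144.1 -374.5   -2.5] rot [ 0.001  -0.1978 -0.0084]
(array([ 144.14492784, -374.48007234,   -2.5391444 ]), array([ 0.00098052, -0.19783942, -0.00838957]))
```

Request:
{"op": "steer_hand", "data": {
  "moves": {"increments":[[0, 0, 0, 0, -0.18, 0], [0, 0, 0, 0, -0.018, 0], [25, -60, 0, 0, 0, 0], [25, -60, 0, 0, 0, 0], [25, -60, 0, 0, 0, 0], [25, -60, 0, 0, 0, 0], [25, -60, 0, 0, 0, 0], [25, -58, 0, 0, 0, 0], [0, -18, 18, 0, 0, 0], [0, 0, 0, 0, 0, 0]]}
}}

```text
t: 17.48
position: [425.9, -205.7, 151.4]
tcp_rot: [0.006, 1.0, 0.0, -0.001]
wrist_force: [0.0, 0.8, -0.4]
grip_width: 94.0
finger_force: 0.0
```

Run:
```python
from h import *
import pickle
c=cam("wrist");im=bot.read_camera("wrist")
pickle.dump((c,im),open("v5.pkl","wb"));print(bot.get_obs()["position"].round(1),bot.get_obs()["tcp_rot"].round(3))
c4,i4=pickle.load(open("v4.pkl","rb"))
a=cv2.resize(cv2.convertScaleAbs(i4[150:270,220:340,::-1],alpha=1.3,beta=-110),(400,400),interpolation=cv2.INTER_CUBIC)
uv=proj(c,[452,-220,6])[0].round().astype(int);print(uv)
x0,y0=uv-70;print("orig",x0,y0)
b=cv2.resize(cv2.convertScaleAbs(im[max(y0,0):y0+140,x0:x0+140,::-1],alpha=1.2,beta=-70),(400,400),interpolation=cv2.INTER_CUBIC)
_,s=pickle.load(open("s4.pkl","rb"))
d=cv2.resize(cv2.convertScaleAbs(s[285:385,215:315,::-1],alpha=1.2,beta=-70),(200,200),interpolation=cv2.INTER_CUBIC)
out=np.zeros((600,800,3),np.uint8);out[:400,:400]=a;out[:400,400:]=b;out[400:,:200]=d
cv2.imwrite("pics/m.png",out)
```

```text
[ 426.4 -204.8  151.7] [ 0.005  1.     0.    -0.001]
[265 228]
orig 195 158
```

View pics/m.png

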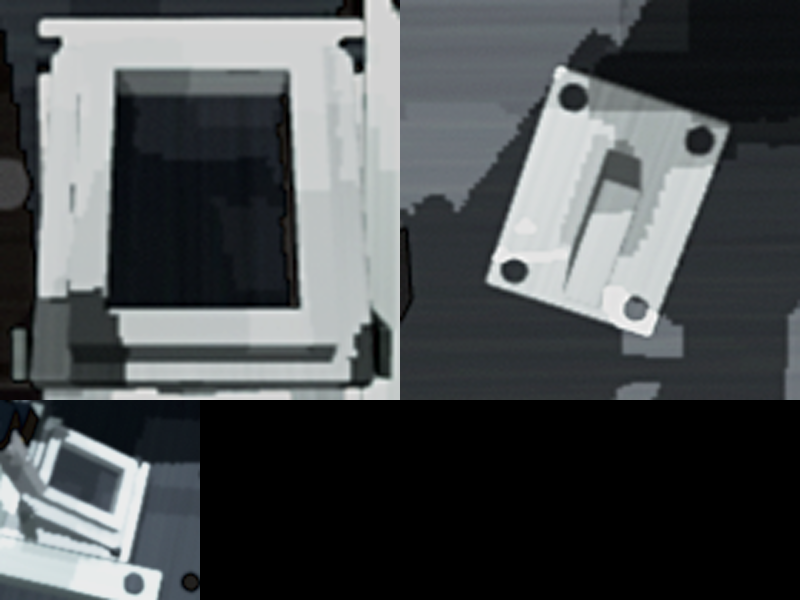

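Left: the opening corners in the steeper port view. Right: cover corners at (556,66), (730,127), (653,335), (486,285), with the rib along its long axis. Fitting both.

Create fit2.py:
```python
from fit import *
c4,_=pickle.load(open("v4.pkl","rb"))
p4=np.array([(116,70),(290,70),(300,307),(107,307),(40,20),(362,20)])/3.3333+[220,150]
def res2(v):
    w,b=v[:9],v[9:15].reshape(3,2)
    e=[proj(c1,pts(w[:3],*w[6:]))-p1+b[0],proj(c3,pts(w[3:6],*w[6:]))-p3+b[1],proj(c4,pts(w[3:6],*w[6:]))-p4+b[2]]
    return np.r_[np.array(e).ravel()/.5,(w[5]+.01)/.01,(w[3]-558)/2,(w[4]-159)/2,v[9:]/1.5]
g=least_squares(res2,np.r_[f.x,np.zeros(6)],loss="soft_l1")
if __name__=="__main__":
    print(g.x.round(3));print((res2(g.x)[:36]*.5).reshape(3,6,2).round(1).tolist())
    print(np.sqrt(np.diag(np.linalg.inv(g.jac.T@g.jac)))[:9].round(3))
    v=g.x; print("port",(R.from_euler("z",v[5]).apply([v[6],0,v[7]])+[v[3],v[4],0]).round(1),"slope deg",np.degrees(v[8]))
    c5,_=pickle.load(open("v5.pkl","rb"))
    P=np.array([ray(c5,((x-400)/2.857+195,y/2.857+158),6) for x,y in[(556,66),(730,127),(653,335),(486,285)]])
    print(P.round(1),[np.linalg.norm(P[i]-P[i-1]).round(1) for i in range(4)]); C=P.mean(0); d=(P[2]+P[3]-P[0]-P[1]); yaw=np.arctan2(d[1],d[0]); print(C,yaw)
    # rib top end near robot z=42
    for q in[(608,150),(643,165),(637,190),(600,183)]: print(ray(c5,((q[0]-400)/2.857+195,q[1]/2.857+158),42).round(1))
    T=C+[0,0,0]; print(bot.get_obs()["qpos"].round(2)); delta([C[0],C[1],150],down(np.pi+yaw))
```

```bash
python3 fit2.py
```

```text
[ 5.17291e+02  1.15688e+02 -1.06000e-01  5.58951e+02  1.59100e+02
 -1.10000e-02 -1.22190e+01  7.30710e+01  5.40000e-01 -2.06000e-01
 -2.85000e-01 -8.00000e-02  1.44200e+00 -1.06000e-01 -3.38000e-01]
[[[-0.0, 0.8], [1.1, -1.1], [-0.2, 0.2], [-0.2, -0.3], [-0.3, 0.1], [0.2, -0.1]], [[-0.3, -0.1], [1.0, 0.0], [0.3, -0.1], [-0.4, -0.1], [-0.1, 1.0], [-0.1, -0.4]], [[-0.1, 0.0], [-0.1, 0.1], [0.2, 0.1], [-0.4, -0.0], [-0.2, -0.2], [0.9, -0.0]]]
[1.296 1.184 0.005 1.033 0.823 0.004 0.371 0.913 0.014]
port [546.7 159.2  73.1] slope deg 30.929681654862453
[[ 405.8 -233.2    6. ]
 [ 426.8 -176.5    6. ]
 [ 501.5 -202.5    6. ]
 [ 481.9 -259.9    6. ]] [np.float64(80.7), np.float64(60.5), np.float64(79.0), np.float64(60.7)]
[ 454.01353348 -218.00270227    6.        ] -0.3362328977472704
[ 424.5 -215.6   42. ]
[ 429.2 -205.4   42. ]
[ 436.9 -207.3   42. ]
[ 434.6 -218.1   42. ]
[-0.63  0.07  1.87 -0.    1.2  -2.19]
dpos [-27.7 -12.9   1.7] rot [ 0.     -0.0015  0.326 ]
```

Cover sides measure 80 and 60.6 mm, centre (454,−218), yaw −0.336, and the rib end agrees. The port slope is about 30° and its centre about (547,159,73). Grasping the rib.

Request:
{"op": "steer_hand", "data": {
  "moves": {"increments":[[-28, -13, 0, 0, 0, 0.16], [0, 0, 0, 0, 0, 0.166], [0, 0, 60, 0, 0, 0], [0, 0, 40, 0, 0, 0], [0, 0, 0, 0, 0, 0]]},
  "jaw": 44
}}

```text
t: 18.15
position: [452.2, -214.7, 48.7]
tcp_rot: [0.165, 0.986, 0.002, -0.004]
wrist_force: [-0.1, 0.3, 0.0]
grip_width: 47.1
finger_force: 0.0
```

Run:
```python
from h import *
delta([454,-218,35],down(np.pi-.336))
```

```text
dpos [-2.8 -2.5 13.7] rot [ 0.0016 -0.0086  0.0035]
```

Request:
{"op": "steer_hand", "data": {
  "moves": {"increments":[[-2, -2.5, 13, 0, 0, 0.004], [0, 0, 0, 0, 0, 0]]}
}}

```text
t: 18.4
position: [456.0, -221.2, 38.8]
tcp_rot: [0.168, 0.986, -0.001, -0.0]
wrist_force: [-0.2, 0.1, 0.2]
grip_width: 44.1
finger_force: 0.0
```

Request:
{"op": "steer_hand", "data": {
  "moves": {"increments":[[0, 0, 0, 0, 0, 0], [0, 0, 0, 0, 0, 0], [0, 0, 0, 0, 0, 0], [0, 0, 0, 0, 0, 0], [0, 0, 0, 0, 0, 0]]},
  "jaw": 8
}}

```text
t: 19.02
position: [455.2, -220.6, 38.1]
tcp_rot: [0.169, 0.986, 0.0, -0.001]
wrist_force: [0.3, 1.8, 3.1]
grip_width: 11.6
finger_force: 30.0
```

Run:
```python
from h import *
o=bot.get_obs();r=R.from_quat(o["tcp_rot"]);p=o["position"]
c=cam("wrist");im=cv2.cvtColor(bot.read_camera("wrist"),cv2.COLOR_RGB2GRAY).astype(np.float32)
xs=np.arange(50,28,-1.)
for y in(-24,-18,-12,12,18,24):
    P=p+r.apply(np.c_[xs,np.full_like(xs,y),np.zeros_like(xs)]);P[:,2]=6
    uv=proj(c,P).astype(np.float32); print(y,cv2.remap(im,uv[None,:,0],uv[None,:,1],cv2.INTER_LINEAR)[0].astype(int).tolist())
# y edges at x=30
ys=np.arange(-38,39,2.)
P=p+r.apply(np.c_[np.full_like(ys,30),ys,0*ys]);P[:,2]=6;uv=proj(c,P).astype(np.float32)
print(list(zip(ys.astype(int).tolist(),cv2.remap(im,uv[None,:,0],uv[None,:,1],cv2.INTER_LINEAR)[0].astype(int).tolist())))
```

```text
-24 [143, 142, 143, 144, 144, 146, 145, 154, 247, 247, 248, 252, 148, 131, 95, 80, 82, 83, 82, 81, 79, 151]
-18 [145, 144, 144, 146, 147, 145, 144, 145, 240, 249, 248, 249, 239, 250, 220, 156, 155, 162, 184, 192, 192, 192]
-12 [82, 83, 84, 83, 82, 82, 81, 103, 172, 191, 190, 190, 190, 191, 191, 191, 190, 191, 191, 191, 190, 190]
12 [94, 93, 93, 95, 95, 95, 93, 108, 190, 227, 228, 226, 197, 190, 191, 189, 189, 191, 189, 189, 200, 224]
18 [93, 94, 96, 95, 93, 93, 94, 110, 186, 224, 227, 225, 143, 89, 79, 81, 82, 82, 80, 87, 168, 226]
24 [95, 95, 93, 92, 94, 97, 95, 109, 191, 229, 231, 225, 146, 87, 81, 83, 82, 83, 81, 85, 156, 230]
[(-38, 143), (-36, 145), (-34, 145), (-32, 143), (-30, 243), (-28, 195), (-26, 130), (-24, 79), (-22, 82), (-20, 156), (-18, 192), (-16, 187), (-14, 199), (-12, 190), (-10, 192), (-8, 191), (-6, 194), (-4, 192), (-2, 183), (0, 192), (2, 188), (4, 188), (6, 187), (8, 189), (10, 196), (12, 200), (14, 185), (16, 199), (18, 168), (20, 79), (22, 81), (24, 156), (26, 188), (28, 184), (30, 80), (32, 80), (34, 80), (36, 81), (38, 80)]
```

Request:
{"op": "steer_hand", "data": {
  "moves": {"increments":[[0, 0, -30, 0, 0, 0], [0, 0, -60, 0, 0, 0], [0, 0, -60, 0, 0, -0.16], [0, 0, -50, 0, 0, -0.16], [0, 0, 0, 0, 0, 0]]},
  "jaw": 8
}}

```text
t: 19.7
position: [457.7, -222.8, 242.4]
tcp_rot: [0.009, 1.0, -0.003, 0.003]
wrist_force: [0.8, 0.8, -1.3]
grip_width: 11.8
finger_force: 30.0
```

Create tgt.py:
```python
from h import *
import sys
P=np.array([546.7,159.2,73.1]); s=.52; psi=-.011
Rt=R.from_quat(down(np.pi+psi))*R.from_euler("y",-s)
def go(clear): return delta(P-Rt.apply([2,0,38.1+clear]),Rt.as_quat())
if __name__=="__main__": print((P-Rt.apply([2,0,38.1+60])).round(1)); go(float(sys.argv[1]))
```

```bash
python3 tgt.py 60
```

```text
[499.7 159.7 159.2]
dpos [-34.3 383.8  80.9] rot [-0.0084 -0.5139 -0.0059]
```

Request:
{"op": "steer_hand", "data": {
  "moves": {"increments":[[-5, 55, 0, 0, 0, 0], [-5, 55, 0, 0, 0, 0], [-5, 55, 0, 0, 0, 0], [-5, 55, 0, 0, 0, 0], [-5, 55, 0, 0, 0, 0], [-5, 55, 0, 0, 0, 0], [-5, 54, 0, 0, 0, 0], [0, 0, 0, 0, -0.17, 0], [0, 0, 0, 0, -0.17, 0], [0, 0, 0, 0, -0.17, 0]]},
  "jaw": 8
}}

```text
t: 20.95
position: [496.2, 162.4, 234.9]
tcp_rot: [0.009, 0.968, -0.003, 0.252]
wrist_force: [0.1, -0.3, -2.3]
grip_width: 11.9
finger_force: 30.0
```

```bash
python3 tgt.py 60
```

```text
[499.7 159.7 159.2]
dpos [33.7 -2.6 67.8] rot [-0.0044 -0.011  -0.0066]
```

Request:
{"op": "steer_hand", "data": {
  "moves": {"increments":[[17, -1.5, 35, 0, 0, 0], [17, -1, 32, 0, -0.01, -0.006], [0, 0, 30, 0, 0, 0], [0, 0, 0, 0, 0, 0], [0, 0, 0, 0, 0, 0]]},
  "jaw": 8
}}

```text
t: 21.58
position: [514.5, 159.5, 135.8]
tcp_rot: [0.006, 0.967, -0.003, 0.255]
wrist_force: [0.7, 0.2, -1.8]
grip_width: 11.8
finger_force: 30.0
```

```bash
python3 tgt.py 0
```

```text
[499.7 159.7 159.2]
dpos [ 1.1  0.2 32.3] rot [-0.0043 -0.0037 -0.001 ]
```

Request:
{"op": "steer_hand", "data": {
  "moves": {"increments":[[1, 0, 14, 0, 0, 0], [0, 0, 10, 0, 0, 0], [0, 0, 3, 0, 0, 0], [0, 0, 0, 0, 0, 0]]}
}}

```text
t: 22.08
position: [527.7, 159.4, 112.2]
tcp_rot: [0.006, 0.967, -0.003, 0.256]
wrist_force: [-0.7, 0.4, -1.3]
grip_width: 12.0
finger_force: 30.0
```

Request:
{"op": "steer_hand", "data": {
  "moves": {"increments":[[0, 0, 1.5, 0, 0, 0], [0, 0, 1.5, 0, 0, 0], [0, 0, 0, 0, 0, 0]]}
}}

```text
t: 22.45
position: [529.2, 159.4, 110.0]
tcp_rot: [0.006, 0.967, -0.003, 0.256]
wrist_force: [-0.2, -0.4, -1.0]
grip_width: 11.7
finger_force: 30.0
```

```bash
python3 tgt.py 0
```

```text
[499.7 159.7 159.2]
dpos [ 1.1 -0.   2.6] rot [-0.0038 -0.0019 -0.0007]
```

Request:
{"op": "steer_hand", "data": {
  "moves": {"increments":[[0, 0, 1, 0, 0, 0], [0, 0, 1, 0, 0, 0], [0, 0, 0, 0, 0, 0]]}
}}

```text
t: 22.82
position: [529.6, 159.5, 109.6]
tcp_rot: [0.006, 0.967, -0.003, 0.256]
wrist_force: [-14.4, -2.6, 16.5]
grip_width: 11.9
finger_force: 30.0
```

Request:
{"op": "steer_hand", "data": {
  "moves": {"increments":[[0, 0, 1, 0, 0, 0], [0, 0, 0, 0, 0, 0]]}
}}

```text
t: 23.08
position: [529.8, 159.5, 109.5]
tcp_rot: [0.006, 0.967, -0.004, 0.256]
wrist_force: [-24.6, -3.1, 25.6]
grip_width: 11.9
finger_force: 30.0
```

Run:
```python
from h import *
o=bot.get_obs();r=R.from_quat(o["tcp_rot"]);print(r.inv().apply(o["wrist_force"]),r.inv().apply(o["ft_torque"]))
```

```text
[  8.65447089  -3.4958019  -34.38349658] [0.31448761 1.61318669 0.04020359]
```

Create w.py:
```python
from h import *
o=bot.get_obs();r=R.from_quat(o["tcp_rot"]);F=r.inv().apply(o["wrist_force"]);T=r.inv().apply(o["ft_torque"]);print("F",F.round(1),"T",T.round(2))
F0=np.array([0.2,0,-1.]);print("t",o["t"])
```

```text
(no output)
```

Request:
{"op": "steer_hand", "data": {
  "moves": {"increments":[[0, 0, -4.5, 0, 0, 0], [0, 0, 0, 0, 0, 0], [0, 0, 0, 0, 0, 0]]}
}}

```text
t: 23.45
position: [528.4, 159.4, 110.9]
tcp_rot: [0.006, 0.967, -0.003, 0.256]
wrist_force: [0.2, -0.2, -1.0]
grip_width: 11.9
finger_force: 30.0
```

```bash
python3 w.py
```

```text
F [ 0.3 -0.2  1. ] T [-0.07  0.38 -0.  ]
t 23.45
```

Add to w.py:
```python
z=r.as_matrix()[:,2];x=r.as_matrix()[:,0];y=r.as_matrix()[:,1]
c=o["position"]+r.apply([2,0,38.1]); n=R.from_euler("z",-.011)*R.from_euler("y",-.52)
print("pitch %.4f roll %.4f yaw %.4f"%(np.arcsin(z[0]),np.arcsin(y[2]),np.arctan2(-y[0],y[1])),"c in port",n.inv().apply(c-[546.7,159.2,73.1]).round(2))
```

```bash
python3 w.py
```

```text
F [ 0.3 -0.2  1. ] T [-0.07  0.38 -0.  ]
t 23.45
pitch 0.5175 roll -0.0030 yaw -0.0137 c in port [ 0.8  -0.19  3.78]
```

Request:
{"op": "steer_hand", "data": {
  "moves": {"increments":[[0, 0, 1, 0, 0, 0], [0, 0, 1, 0, 0, 0], [0, 0, 0.5, 0, 0, 0], [0, 0, 0, 0, 0, 0]]}
}}

```text
t: 23.95
position: [529.2, 159.3, 109.4]
tcp_rot: [0.006, 0.967, -0.003, 0.256]
wrist_force: [-9.2, -2.6, 8.9]
grip_width: 11.5
finger_force: 30.0
```

```bash
python3 w.py
```

```text
F [  3.6  -2.8 -12.2] T [0.01 0.78 0.  ]
t 23.95
pitch 0.5170 roll -0.0034 yaw -0.0138 c in port [ 0.71 -0.25  2.11]
```

Request:
{"op": "steer_hand", "data": {
  "moves": {"increments":[[0, 0, -3, 0, 0, 0], [-1.14, 0, 0, 0, 0.03, 0], [0, 0, 2.5, 0, 0, 0], [0, 0, 0.5, 0, 0, 0], [0, 0, 0, 0, 0, 0]]}
}}

```text
t: 24.58
position: [531.2, 159.6, 110.6]
tcp_rot: [0.006, 0.97, -0.003, 0.243]
wrist_force: [-6.0, -0.7, 7.4]
grip_width: 11.8
finger_force: 30.0
```

```bash
python3 w.py
```

```text
F [ 1.8 -0.8 -9.3] T [-0.07  0.24  0.02]
t 24.575
pitch 0.4902 roll -0.0026 yaw -0.0135 c in port [2.01 0.11 2.2 ]
```

Request:
{"op": "steer_hand", "data": {
  "moves": {"increments":[[0, 0, 0, 0, -0.006, 0], [0, 0, 0, 0, 0, 0]]}
}}

```text
t: 24.82
position: [531.1, 159.6, 110.3]
tcp_rot: [0.006, 0.969, -0.003, 0.245]
wrist_force: [-4.3, -0.9, 5.8]
grip_width: 11.9
finger_force: 30.0
```

```bash
python3 w.py
```

Run:
```python
from h import *
import pickle
c=cam("wrist");im=bot.read_camera("wrist");o=bot.get_obs();pickle.dump((c,im,o),open("v6.pkl","wb"))
r=R.from_quat(o["tcp_rot"])
uv=proj(c,o["position"]+r.apply([[42,-30,38],[42,30,38],[-38,30,38],[-38,-30,38],[0,0,0]]));print(uv.round(1))
u0,u1,v0,v1=195,355,140,260
cr=cv2.convertScaleAbs(im[v0:v1,u0:u1,::-1],alpha=1.25,beta=-90)
cv2.imwrite("pics/w6c.png",cv2.resize(cr,None,fx=5,fy=5,interpolation=cv2.INTER_CUBIC))
```

```text
F [ 1.  -1.  -7.1] T [-0.11  0.3   0.  ]
t 24.825
pitch 0.4960 roll -0.0026 yaw -0.0134 c in port [2.01 0.11 2.05]
[[229.6 175. ]
 [330.9 175. ]
 [325.9 296.4]
 [234.1 296.4]
 [280.5 268.1]]
```

View pics/w6c.png

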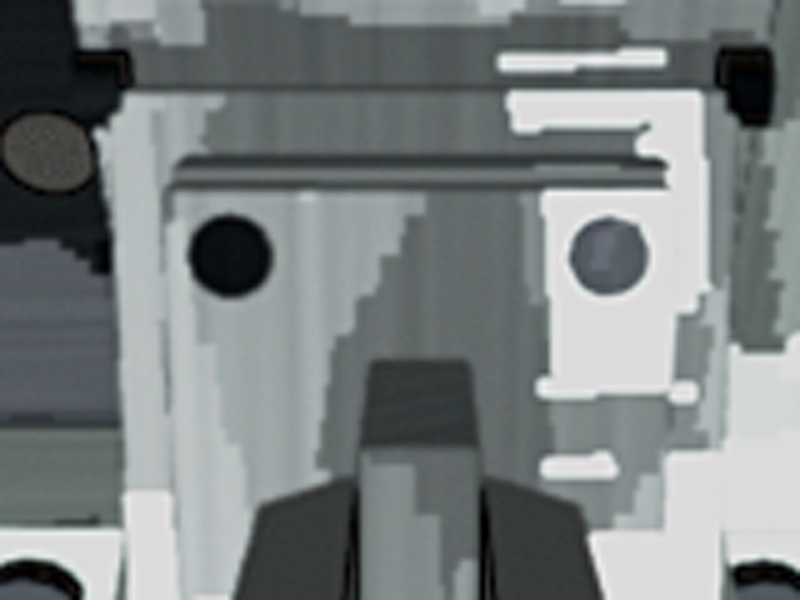

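The cover sits on the rim. Centre lines agree (holes at 419, rim at about 422). A thin light strip at rows 166–180 between two dark edges suggests the rim's low edge is exposed by about 1.7 mm, meaning the cover is too far up-slope. Checking raw profiles.

Run:
```python
from h import *
import pickle
c,im,o=pickle.load(open("v6.pkl","rb"));g=cv2.cvtColor(im,cv2.COLOR_RGB2GRAY)
for u in(240,250,265,275,290,300): print(u,g[165:183,u].tolist())
for v in(172,174,180,190): print(v,"L",g[v,224:240].tolist(),"R",g[v,320:342].tolist())
r=R.from_quat(o["tcp_rot"])
for q in([42,0,32],[42,0,38],[44,0,38],[42,0,52],[44,0,52]): print(q,proj(c,o["position"]+r.apply(q))[0].round(1))
```

```text
240 [159, 159, 160, 161, 160, 146, 120, 115, 134, 160, 159, 130, 133, 176, 203, 207, 204, 172]
250 [157, 156, 156, 157, 156, 145, 120, 115, 134, 163, 160, 130, 131, 172, 198, 201, 199, 199]
265 [157, 157, 157, 157, 157, 146, 120, 116, 133, 162, 163, 140, 135, 173, 201, 202, 199, 199]
275 [158, 157, 157, 158, 157, 145, 121, 116, 134, 161, 162, 140, 132, 167, 193, 196, 194, 194]
290 [158, 158, 159, 159, 158, 146, 120, 116, 133, 162, 162, 138, 128, 145, 155, 157, 156, 156]
300 [254, 209, 148, 151, 154, 143, 120, 116, 134, 162, 163, 139, 129, 160, 183, 184, 180, 180]
172 L [219, 215, 198, 198, 201, 196, 164, 128, 113, 112, 113, 114, 114, 116, 114, 116] R [114, 113, 112, 110, 109, 107, 110, 137, 213, 251, 249, 247, 247, 248, 249, 254, 222, 172, 176, 180, 177, 169]
174 L [220, 214, 199, 197, 196, 174, 159, 157, 161, 161, 161, 160, 160, 161, 160, 160] R [159, 159, 160, 160, 159, 159, 161, 177, 237, 254, 249, 247, 247, 247, 248, 253, 227, 172, 175, 179, 178, 168]
180 L [221, 221, 209, 167, 154, 172, 202, 209, 205, 200, 197, 198, 201, 206, 206, 208] R [248, 248, 248, 248, 248, 248, 248, 248, 248, 247, 247, 247, 247, 247, 248, 253, 226, 171, 174, 179, 174, 161]
190 L [221, 220, 215, 196, 209, 224, 227, 221, 160, 94, 77, 82, 82, 82, 82, 82] R [145, 144, 143, 142, 185, 251, 250, 248, 247, 247, 244, 247, 247, 247, 248, 253, 225, 171, 176, 179, 174, 161]
[42, 0, 32] [280.3 176.7]
[42, 0, 38] [280.2 175. ]
[44, 0, 38] [280.2 171.6]
[42, 0, 52] [280.1 171.5]
[44, 0, 52] [280.1 168.4]
```

Measured: 1.4 mm of rim is exposed at the low edge and the sides agree within 0.3 mm. Lift, shift down-slope 1.4 mm, and set down again.

Request:
{"op": "steer_hand", "data": {
  "moves": {"increments":[[0, 0, -3, 0, 0, 0], [1.4, 0, 0, 0, 0, 0], [0, 0, 0, 0, 0, 0]]}
}}

```text
t: 25.25
position: [527.4, 159.3, 110.9]
tcp_rot: [0.006, 0.97, -0.003, 0.244]
wrist_force: [-0.1, -0.6, -1.2]
grip_width: 11.6
finger_force: 30.0
```

```bash
python3 w.py
```

```text
F [ 0.7 -0.6  1. ] T [-0.04  0.36  0.03]
t 25.25
pitch 0.4930 roll -0.0032 yaw -0.0136 c in port [-0.94 -0.24  4.38]
```

Request:
{"op": "steer_hand", "data": {
  "moves": {"increments":[[0, 0, 2, 0, 0, 0], [0, 0, 0.8, 0, 0, 0], [0, 0, 0, 0, 0, 0], [0, 0, 0, 0, 0, 0]]}
}}

```text
t: 25.75
position: [529.0, 159.4, 109.3]
tcp_rot: [0.006, 0.97, -0.003, 0.244]
wrist_force: [-5.2, -1.1, 4.8]
grip_width: 11.9
finger_force: 30.0
```

```bash
python3 w.py
```

Run:
```python
from h import *
g=cv2.cvtColor(bot.read_camera("wrist"),cv2.COLOR_RGB2GRAY)
for u in(240,265,290): print(u,g[165:183,u].tolist())
print(g[172,224:240].tolist(),g[172,320:334].tolist())
```

```text
F [ 2.2 -1.2 -6.7] T [-0.05  0.5   0.04]
t 25.75
pitch 0.4935 roll -0.0032 yaw -0.0136 c in port [-0.42 -0.17  2.15]
240 [168, 161, 159, 160, 160, 159, 159, 161, 159, 146, 119, 113, 135, 178, 204, 208, 204, 173]
265 [160, 159, 160, 159, 159, 159, 159, 160, 159, 147, 120, 113, 133, 176, 202, 202, 202, 201]
290 [160, 159, 161, 160, 159, 159, 161, 160, 159, 147, 121, 114, 126, 148, 157, 157, 157, 157]
[221, 218, 201, 196, 199, 205, 211, 211, 206, 200, 201, 193, 166, 161, 162, 161] [157, 166, 234, 255, 250, 248, 248, 247, 247, 247, 247, 247, 247, 247]
```

Request:
{"op": "steer_hand", "data": {
  "moves": {"increments":[[0, 0, -2.8, 0, 0, 0], [-1, 0, 0, 0, 0, 0], [0, 0, 0, 0, 0, 0]]}
}}

```text
t: 26.18
position: [529.0, 159.4, 112.0]
tcp_rot: [0.006, 0.97, -0.003, 0.245]
wrist_force: [-0.9, -0.4, -2.1]
grip_width: 12.2
finger_force: 30.0
```

```bash
python3 w.py
```

```text
F [ 1.8 -0.4  1.5] T [-0.05  0.35 -0.  ]
t 26.175
pitch 0.4940 roll -0.0029 yaw -0.0137 c in port [ 0.98 -0.12  4.54]
```

Request:
{"op": "steer_hand", "data": {
  "moves": {"increments":[[0, 0, 2, 0, 0, 0], [0, 0, 0.8, 0, 0, 0], [0, 0, 0, 0, 0, 0], [0, 0, 0, 0, 0, 0]]}
}}

```text
t: 26.68
position: [530.0, 159.4, 109.9]
tcp_rot: [0.006, 0.97, -0.003, 0.244]
wrist_force: [-5.4, -1.7, 4.9]
grip_width: 11.8
finger_force: 30.0
```

```bash
python3 w.py
```

Run:
```python
from h import *
g=cv2.cvtColor(bot.read_camera("wrist"),cv2.COLOR_RGB2GRAY)
for u in(240,265,290): print(u,g[165:183,u].tolist())
print(g[173,224:240].tolist(),g[173,320:334].tolist())
```

```text
F [ 2.4 -1.8 -6.9] T [-0.    0.52  0.03]
t 26.675
pitch 0.4939 roll -0.0032 yaw -0.0135 c in port [ 0.8  -0.15  2.17]
240 [159, 160, 161, 159, 158, 160, 159, 146, 121, 117, 125, 125, 136, 177, 204, 208, 203, 173]
265 [160, 158, 159, 158, 159, 159, 159, 145, 121, 118, 126, 126, 135, 176, 200, 203, 201, 201]
290 [159, 160, 158, 159, 159, 159, 159, 146, 122, 120, 126, 125, 128, 148, 156, 158, 157, 157]
[221, 217, 200, 195, 201, 207, 210, 195, 156, 131, 127, 127, 128, 128, 121, 119] [118, 118, 136, 171, 179, 176, 176, 205, 249, 252, 248, 247, 247, 247]
```

Request:
{"op": "steer_hand", "data": {
  "moves": {"increments":[[0, 0, 0.3, 0, 0, 0], [0, 0, 0, 0, 0, 0], [0, 0, 0, 0, 0, 0], [0, 0, 0, 0, 0, 0]]}
}}

```text
t: 27.22
position: [530.1, 159.4, 109.8]
tcp_rot: [0.006, 0.97, -0.003, 0.245]
wrist_force: [-6.2, -1.6, 6.6]
grip_width: 12.1
finger_force: 30.0
```

```bash
python3 w.py
```

```text
F [ 2.3 -1.7 -8.8] T [0.03 0.55 0.05]
t 27.225
pitch 0.4941 roll -0.0031 yaw -0.0136 c in port [ 0.91 -0.1   2.08]
```

Request:
{"op": "steer_hand", "data": {
  "moves": {"increments":[[0, 0, 0, 0, 0, 0], [0, 0, 0, 0, 0, 0], [0, 0, 0, 0, 0, 0], [0, 0, 0, 0, 0, 0]]}
}}

```text
t: 27.72
position: [530.1, 159.4, 109.8]
tcp_rot: [0.006, 0.97, -0.003, 0.245]
wrist_force: [-6.6, -1.1, 6.3]
grip_width: 11.8
finger_force: 30.0
```

```bash
python3 w.py
```

```text
F [ 2.8 -1.2 -8.7] T [0.01 0.5  0.07]
t 27.725
pitch 0.4941 roll -0.0031 yaw -0.0135 c in port [ 0.9  -0.11  2.08]
```

Request:
{"op": "steer_hand", "data": {
  "moves": {"increments":[[0, 0, 0.1, 0, 0, 0], [0, 0, 0, 0, 0, 0], [0, 0, 0, 0, 0, 0], [0, 0, 0, 0, 0, 0]]}
}}

```text
t: 28.22
position: [530.2, 159.4, 109.8]
tcp_rot: [0.006, 0.97, -0.003, 0.245]
wrist_force: [-7.8, -1.4, 7.6]
grip_width: 11.5
finger_force: 30.0
```

```bash
python3 w.py; python3 -c "
from plant import bot
print(bot.close_job())"
```

```text
F [  3.2  -1.5 -10.4] T [ 0.02  0.53 -0.02]
t 28.225
pitch 0.4940 roll -0.0032 yaw -0.0135 c in port [ 0.9  -0.13  2.05]
the job is handed in; nothing more can be done
None
```

The job is handed in at 28 s: the angle plate was pushed home against both bars, and the cover is on the port with its edges lined up to about 0.3 mm, rib gripped and pressed at about 10 N; I did not re-image the corner after the cover went on.

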